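# Hold a spice jar in a hand-pumped ratchet clamp

## Robot

A 6-joint arm with a two-finger parallel gripper is mounted at the origin on a cart in front of the work surface, level with it; the furniture and walls round the work are solid. World frame = base frame: x ahead of the robot, y to its left, z up, the work surface at z = 0. Lengths are in m, angles in rad, forces in N, time in s.
With the tool pointing down it reaches from about 0.375 to 0.9 m from the base axis. Payload 3.1 kg.
Tool frame: the origin (TCP) lies on the centre line of the jaws, within the pads' length; the fingertips stand 14 mm ahead of it and the grasp point (between the pads) lies 5 mm behind it; z points along the fingers, y is the line along which they close (so a half turn about z gives the same grasp; the last joint's range is limited). The gripper opens to 87 mm and grips with 3 to 60 N. Pads are 19 mm wide; open, the fingers measure 117 mm over their backs; the gripper's body (75 mm by 190 mm) begins 51 mm behind the grasp point.
Start: joints at [-0.178, 0.527, 1.433, -0, 1.181, -0.178], TCP at [0.625, 0, 0.237] pointing down, gripper open.
Joint ranges: [-3.08, 3.08], [-0.75, 2.2], [0.22, 2.44], [-1.43, 4.57], [0, 2.65], [-2.85, 2.85]. Speed limits (rad/s): [2.79, 2.79, 3.14, 3.14, 3.14, 3.14].

## Interface

Orientations are given as a unit quaternion [x, y, z, w].
In Python, from rig import robot gives the robot as it stands.
- The arm moves only by the tool move_arm, never from a script. Its argument "commands" is a list of rows, each an object with "hand": the finger opening in cm, from 0 to 8.7; "travel": the shift along the tool's x, y, z in cm, a list of three; "twist": the turn, a rotation vector about the tool's x, y, z in degrees, a list of three. In form: [{"hand": hand, "travel": [dx, dy, dz], "twist": [wx, wy, wz]}, ...]. A call has 1 to 5 rows; each row shifts and turns the commanded pose from where the row before left it, along the tool's axes as they then stand; what a row does not reach is not made up. A row lasts 1/12 s, in which the tool goes at most 41.7 mm and 7.16 degrees, less where a joint would pass 70% of its speed; a pose out of reach is approached as far as the arm can. A call is refused whole if a number of a shift passes 4.17 or a number of a turn 7.16, either way. A call with a gripper value outside its range is refused whole. The fingers move at their own pace and stop on an object; "force" is the grip in N (left out, the last holds). Time passes only in rows, so rows that do not move let the fingers close. It gives the time, the measured TCP pose, the force, the opening and the grip force at its end, in the units of the state.
- robot.get_obs(): the state, without advancing time (a new reading comes with each control period).
- robot.camera(name): name is "scene" or "side" or "wrist"; returns a dict with "frame" (400x640x3 uint8, red, green, blue), "fov_y" (degrees; the focal length in pixels is half the picture's height over the tangent of half this angle, whatever the lens; pixels are square), "cx", "cy" (the principal point, pixels), "extrinsics" (4x4, takes a point from camera to world coordinates); the wrist camera has in their place "T_tool_cam" (4x4, takes a point from camera to tool coordinates, whose origin is the TCP and whose axes are the flange's). Camera axes: x right, y down, z forward; pixel columns grow to the right and rows downward; lengths in m; the calibration is good to about 2 mm. A picture is of the moment at which its call begins: read the wrist's pose just before it. There is no depth.
- robot.hand_in(): hands the job in; it is judged then, once.
The state is a dict: "time": time; "q": joint angles; "joint_velocities": joint speeds; "joint_torque": joint torques, N m; "position": TCP position; "tool_rot": TCP orientation; "ft_force": force on the tool from outside, world axes, zero at the start; "moment": the same for the moment, N m; "grip_width": finger opening in m; "grip_force": force on a finger pad.
Only numpy, scipy, OpenCV 4.12 (cv2) and the standard library are available. Lean on these libraries where they do the work, as an engineer would, in place of code of your own. Each camera call takes 0.05 s, during which the arm holds its last target. There are 200 camera calls.

## Task

The spice jar's cap is stuck: stand the jar upright on the narrow raised wooden rest between the jaws of the ratchet clamp and let go of it. Then pump the clamp's two upright levers, squeezing them together and letting them spring apart, until the rubber pad meets the jar and its spring is pressed in about half way (12 of its 24 mm), never nearly all the way, which would crack the glass. Finish while still holding the levers squeezed so that I can unscrew the cap; move the jaw only with the levers and leave the other things where they are.

Things in the scene. Friction and masses are not known exactly. Their poses are not given: they have to be found in the camera images.
- jar: spice jar with a screw cap, a round cylinder 46 mm in diameter and 106 mm tall (cap = top 20 mm), 0.09 to 0.2 kg, standing loose on the worktop; origin at the centre of its underside, z up its axis
- clamp: ratchet clamp fixed to the worktop: wooden base board 275 x 84 x 10 mm, dark steel fittings. Origin at worktop height under the middle between the levers; x runs from the levers to the fixed jaw, z up. Along x: levers (x = 0, on a housing 40 mm wide, top z 72 mm), moving jaw with sprung pad, narrow wooden rest, fixed jaw (rubber face at x = 185 mm, 50 mm wide, top z 79 mm)
- rest_top (a point): point on the wooden rest (x 131 to 185 mm in the clamp, 36 mm wide, top z 35.5 mm), on the centre line 29 mm short of the fixed jaw's face: the place for the middle of the jar's underside (6 mm then stay free to the fixed jaw; the pad pushes the jar home). Axes as clamp
- lever_grip (a point): point midway between the two upright black levers, z 112 mm, the height to squeeze them along clamp x. Each lever is 9 mm thick, 26 mm wide, top z 130 mm. Over their outer faces 62 mm released, 36 mm at the stop; both move inward together. Springs (4 to 7 N in all) part them. A fixed post between them reaches z 120 mm
- rear_lever (a joint): inward travel of each lever, m: 0 released, 0.013 at the stop (the levers are geared together). A squeeze pushes the jaw as far, less up to 4 mm until the pawl meets one of the 4 mm teeth: 8 to 13 mm a full squeeze. On release the jaw slips back 0 to 4 mm until a second pawl holds it (about 8 mm net a pump)
- push_bar: toothed steel bar with the moving jaw block (18 x 40 x 46 mm, top z 78 mm), sliding along clamp x; not to be touched by the robot. Origin coincides with the clamp's when fully withdrawn
- pad_face (a point): centre of the front face of the moving jaw's rubber pad (38 mm wide, 34 mm high, z 57 mm), facing the fixed jaw; it starts 66 to 86 mm from the fixed jaw's face
- pad (a joint): how far the pad is pressed back towards the moving jaw block against its spring, m: 0 free, 0.024 at the end of travel; 500 N/m. A thin black ring half way along the bare steel stem reaches the block when the pad is about half way in
- pepper_mill: turned wooden pepper mill, 58 mm across, 170 mm tall; a loose bystander, origin at the centre of its underside
- tape_roll: roll of tape lying flat, 104 mm across, 25 mm high; a loose bystander, origin at the centre of its underside
- keys: bunch of keys lying flat, 118 x 84 x 8 mm; a loose bystander, origin at the centre of its underside
Things that resemble listed ones, but are neither listed nor needed, are in the scene too. Leave any purple or red look-alike of the jar alone.

How it is judged:
By the outcome, as a careful person would: the job done as asked, in the order asked, and still so for the second after the job is handed in, while the arm keeps its last pose, push and grip.
It also fails if it takes over 61 s, if anything falls off the work surface, if the arm or the gripper's body presses on something with over 40 N, if the wrist force passes 120 N, or if a joint passes its speed limit or range.

## Working session

There is one attempt and no reset: what is moved stays moved. The work goes in short steps, Python scripts to look and compute and a tool call to move; the robot and the scene stay as the last step left them, time stands still between calls to the robot, and variables do not carry over. Pictures are saved under pics/ and viewed, at most 10 in all, crops included, and the job is handed in when it is done.

Besides the shell and the picture viewer there is one more tool, called after "Call:" by a JSON object that holds its "name" and its "arguments". move_arm: Moves the arm, as the interface text tells. Its arguments: {"type":"object","properties":{"commands":{"type":"array"},"force":{"type":"number"}},"required":["commands"]}

```bash
mkdir -p pics; ls; cat > h.py <<'E'
import numpy as np, cv2
from rig import robot
def snap(name,fn=None):
    o=robot.get_obs(); c=robot.camera(name)
    f=200/np.tan(np.radians(c["fov_y"])/2)
    if "extrinsics" in c: T=np.array(c["extrinsics"])
    else:
        from scipy.spatial.transform import Rotation as R
        W=np.eye(4); W[:3,:3]=R.from_quat(o["tool_rot"]).as_matrix(); W[:3,3]=o["position"]
        T=W@np.array(c["T_tool_cam"])
    im=c["frame"][:,:,::-1].copy()
    if fn: cv2.imwrite("pics/"+fn,im); np.savez("pics/"+fn+".npz",im=im,T=T,f=f,cx=c["cx"],cy=c["cy"])
    return dict(im=im,T=T,f=f,cx=c["cx"],cy=c["cy"])
def load(fn): return {k:v for k,v in np.load("pics/"+fn+".npz").items()}
def ray(c,u,v):
    d=np.array([(u-c["cx"])/c["f"],(v-c["cy"])/c["f"],1.]); return c["T"][:3,3],c["T"][:3,:3]@d
def onz(c,u,v,z):
    o,d=ray(c,u,v); return o+d*(z-o[2])/d[2]
def proj(c,p):
    q=c["T"][:3,:3].T@(np.array(p)-c["T"][:3,3]); return np.array([c["cx"]+c["f"]*q[0]/q[2],c["cy"]+c["f"]*q[1]/q[2]])
def tri(obs):
    A=np.zeros((3,3));b=np.zeros(3)
    for c,u,v in obs:
        o,d=ray(c,u,v); d=d/np.linalg.norm(d); P=np.eye(3)-np.outer(d,d); A+=P;b+=P@o
    x=np.linalg.solve(A,b); return x
E
python3 -c "
from h import *
for n in ['scene','side','wrist']:
    c=snap(n,n+'1.png'); print(n,c['f'],c['T'].round(3).tolist())
a=[cv2.imread('pics/%s1.png'%n) for n in ['scene','side']]
print(robot.get_obs())
"
```

```text
pics
scene 510.6360358277657 [[-0.535, -0.4, 0.744, -0.643], [-0.845, 0.243, -0.477, 0.696], [0.01, -0.884, -0.468, 0.849], [0.0, 0.0, 0.0, 1.0]]
side 461.33055554400755 [[0.826, -0.468, 0.316, 0.153], [-0.564, -0.684, 0.462, -0.65], [0.0, -0.559, -0.829, 1.14], [0.0, 0.0, 0.0, 1.0]]
wrist 354.567202917846 [[1.0, 0.0, -0.001, 0.625], [-0.0, -0.97, -0.242, 0.067], [-0.001, 0.242, -0.97, 0.385], [0.0, 0.0, 0.0, 1.0]]
{'time': 0.15, 'q': array([-1.78507569e-01,  5.28234162e-01,  1.43362785e+00, -1.88367046e-05,
        1.18140763e+00, -1.78513481e-01]), 'joint_velocities': array([-0.00093735, -0.00238154, -0.00349594, -0.00193465, -0.0007936 ,
       -0.00164439]), 'joint_torque': array([ 9.14956272e-04, -4.40429199e+01, -1.76841742e+01,  6.33679633e-02,
        5.52540855e-02, -1.06930895e-04]), 'position': array([6.24448299e-01, 1.19114446e-04, 2.35801441e-01]), 'tool_rot': array([ 7.07101909e-01,  7.07111156e-01, -4.85360700e-04, -6.83795814e-04]), 'ft_force': array([-0.60243487, -0.32606788,  0.14416603]), 'moment': array([-0.02816853, -0.00797693, -0.00419607]), 'grip_force': 0.0, 'grip_width': 0.08699537012481917}
```

View pics/scene1.png

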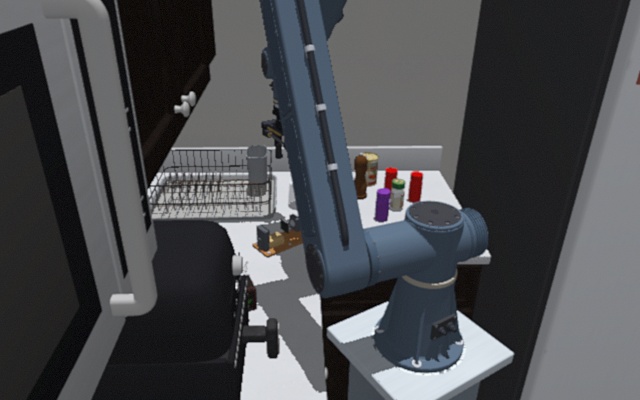

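View pics/side1.png

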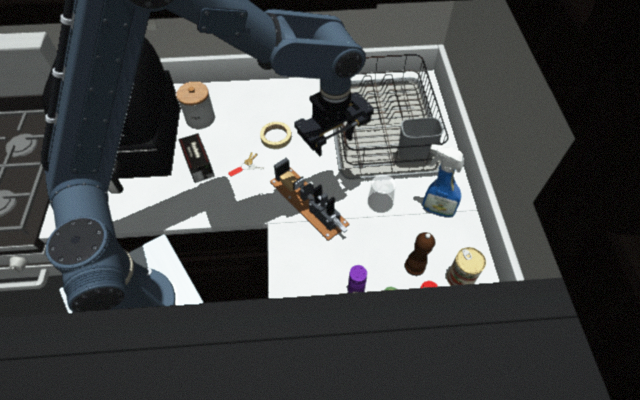

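The scene view shows a glass jar with a green cap at (398,195). Its look-alikes are a purple jar at (383,205) and red ones at (391,178) and (416,187). The pepper mill is at (361,176) and a tan tin at (371,169). In the side view the clamp runs from about (280,170), the fixed jaw, to (340,230), the rod end; the purple jar is at (357,280) and the green cap is only just visible at (390,290). My choice is the green-capped clear jar, which I'll check in one crop.

```bash
python3 -c "
from h import *
s=load('scene1.png');d=load('side1.png')
a=cv2.resize(s['im'][140:240,340:440],(400,400),interpolation=cv2.INTER_CUBIC)
b=cv2.resize(d['im'][150:250,260:360],(400,400),interpolation=cv2.INTER_CUBIC)
cv2.imwrite('pics/c1.png',np.hstack([a,b]))
for n,u,v,z in [('jartop',398,182,.106),('purp',383,191,.106),('red1',391,170,.106),('red2',416,174,.106)]: print(n,onz(s,u,v,z).round(3))
for n,u,v in [('b1',271,180),('b2',330,237),('b3',349,225),('b4',290,170)]: print(n,onz(d,u,v,.01).round(3))
for n,u,v in [('green',390,290),('purp',358,270),('red',430,285)]: print(n,onz(d,u,v,.106).round(3))
"
```

```text
jartop [ 0.524 -0.373  0.106]
purp [ 0.497 -0.286  0.106]
red1 [ 0.613 -0.416  0.106]
red2 [ 0.541 -0.469  0.106]
b1 [0.497 0.143 0.01 ]
b2 [ 0.531 -0.124  0.01 ]
b3 [ 0.599 -0.122  0.01 ]
b4 [0.565 0.143 0.01 ]
green [ 0.535 -0.37   0.106]
purp [ 0.503 -0.284  0.106]
red [ 0.623 -0.415  0.106]
```

View pics/c1.png

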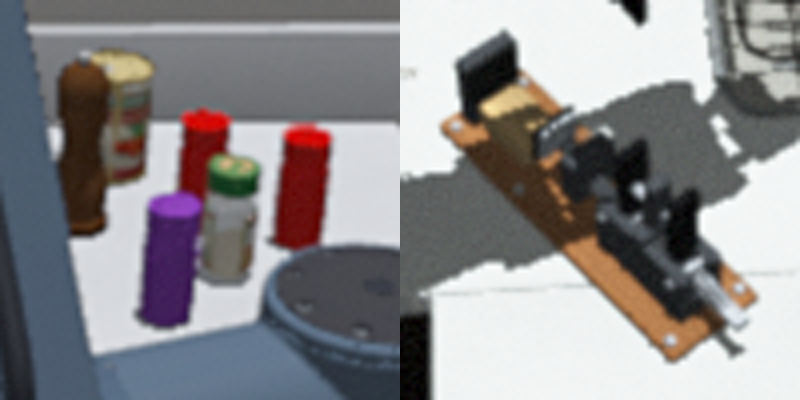

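The green-capped jar is confirmed as the only clear one, at about (0.525, -0.372). The crop also shows the clamp with its fixed jaw at the +y end. Next I'll check the wrist picture.

View pics/wrist1.png

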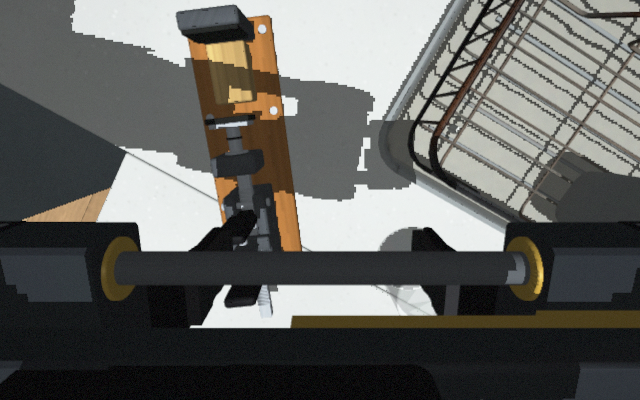

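```bash
python3 -c "
from h import *
s=load('scene1.png');d=load('side1.png')
def cen(c,lo,hi,roi):
    h=cv2.cvtColor(c['im'],cv2.COLOR_BGR2HSV); m=cv2.inRange(h,lo,hi); k=np.zeros_like(m);k[roi[1]:roi[3],roi[0]:roi[2]]=255; m&=k
    ys,xs=np.nonzero(m); return xs.min(),xs.max(),ys.min(),ys.max(),xs.mean(),ys.mean(),len(xs)
print('green',cen(s,(40,60,30),(85,255,255),(380,170,415,215)),cen(d,(40,60,30),(85,255,255),(370,275,410,300)))
print('mill side base', onz(d,415,272,0).round(3), onz(d,425,237,.17).round(3), onz(s,361,196,0).round(3))
"
```

```text
green (np.int64(393), np.int64(404), np.int64(179), np.int64(188), np.float64(397.87654320987656), np.float64(184.45679012345678), 81) (np.int64(386), np.int64(395), np.int64(287), np.int64(290), np.float64(389.93333333333334), np.float64(288.6666666666667), 30)
mill side base [ 0.663 -0.339  0.   ] [ 0.667 -0.328  0.17 ] [ 0.669 -0.332  0.   ]
```

The wrist view shows the clamp: fixed jaw at (215,22), rest at (230,75), pad at (232,122), jaw block at (238,162), levers at (240,222) and (245,297). The mill stands at about (0.667, -0.332), clear of the approach. Now I'll move to the jar.

Call:
{"name": "move_arm", "arguments": {"commands": [{"hand": 8.7, "travel": [-4, -1.2, 0], "twist": [0, 0, 0]}, {"hand": 8.7, "travel": [-4, -1.2, 0], "twist": [0, 0, 0]}, {"hand": 8.7, "travel": [-4, -1.2, 0], "twist": [0, 0, 0]}, {"hand": 8.7, "travel": [-4, -1.2, 0], "twist": [0, 0, 0]}, {"hand": 8.7, "travel": [-4, -1.2, 0], "twist": [0, 0, 0]}]}}

```text
time: 0.57
position: [0.5642, -0.2009, 0.2363]
tool_rot: [0.707, 0.707, -0.0, -0.0]
ft_force: [0.7, -0.9, 0.3]
grip_width: 0.087
grip_force: 0.0
```

```bash
python3 -c "
from h import *
c=snap('wrist','wA.png'); print(robot.get_obs()['position'])"
```

```text
[ 0.56259105 -0.20951362  0.23639472]
```

Call:
{"name": "move_arm", "arguments": {"commands": [{"hand": 8.7, "travel": [-4, -1, 0], "twist": [0, 0, 0]}, {"hand": 8.7, "travel": [-4, -1, 0], "twist": [0, 0, 0]}, {"hand": 8.7, "travel": [-3, -1, 0], "twist": [0, 0, 0]}, {"hand": 8.7, "travel": [0, 0, 0], "twist": [0, 0, 0]}, {"hand": 8.7, "travel": [0, 0, 0], "twist": [0, 0, 0]}]}}

```text
time: 1.03
position: [0.5343, -0.3111, 0.236]
tool_rot: [0.708, 0.706, 0.0, -0.0]
ft_force: [-0.5, 1.0, 0.2]
grip_width: 0.0867
grip_force: 0.0
```

```bash
python3 -c "
from h import *
c=snap('wrist','wB.png'); print(robot.get_obs()['position'])
for n in ['wA.png','wB.png']:
    c=load(n);h=cv2.cvtColor(c['im'],cv2.COLOR_BGR2HSV)
    for nm,lo,hi in [('g',(40,60,30),(85,255,255)),('p',(125,80,30),(155,255,255)),('r',(0,180,80),(6,255,255))]:
        m=cv2.inRange(h,lo,hi); k,l,st,ce=cv2.connectedComponentsWithStats(m)
        for i in range(1,k):
            if st[i,4]>150: print(n,nm,st[i],ce[i].round(1),onz(c,*ce[i],.106).round(3))
a=load('wA.png');b=load('wB.png')
cv2.imwrite('pics/ab.png',cv2.resize(np.vstack([a['im'][:300],b['im'][:300]]),(640,600)))
"
```

```text
[ 0.53464964 -0.30956796  0.23603282]
wA.png p [241 229  44  23 761] [264.1 241.5] [ 0.516 -0.242  0.106]
wA.png p [ 222  284   54   30 1282] [247.5 296.5] [ 0.5   -0.293  0.106]
wB.png g [611  75  29  51 242] [623.6  99.7] [ 0.764 -0.238  0.106]
wB.png g [295 238  44  14 428] [316.6 245.9] [ 0.53  -0.355  0.106]
wB.png g [297 284  40  12 279] [316.7 288.8] [ 0.53  -0.395  0.106]
wB.png p [ 250  130   61   63 2903] [280.3 160.8] [ 0.502 -0.284  0.106]
wB.png r [387 289  50  27 969] [411.7 304.2] [ 0.613 -0.41   0.106]
```

View pics/ab.png

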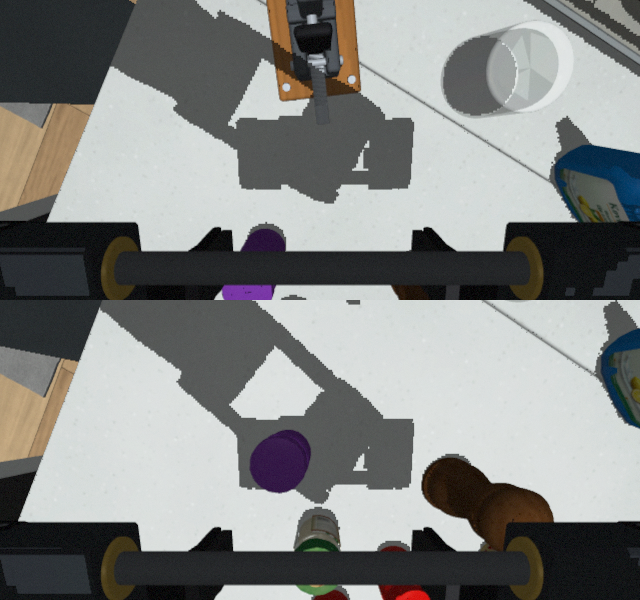

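wB shows the jar's green cap at (317,265), partly behind the gripper bar, with the purple jar at (280,160), a red one at (411,304) and the mill at (490,215 of 300). One more step will clear the cap.

Call:
{"name": "move_arm", "arguments": {"commands": [{"hand": 8.7, "travel": [-4, 0, 0], "twist": [0, 0, 0]}, {"hand": 8.7, "travel": [-4, 0, 0], "twist": [0, 0, 0]}, {"hand": 8.7, "travel": [0, 0, 0], "twist": [0, 0, 0]}, {"hand": 8.7, "travel": [0, 0, 0], "twist": [0, 0, 0]}]}}

```text
time: 1.42
position: [0.5355, -0.3897, 0.2361]
tool_rot: [0.707, 0.707, 0.0, -0.0]
ft_force: [0.5, 0.2, -0.3]
grip_width: 0.0868
grip_force: 0.0
```

```bash
python3 -c "
from h import *
c=snap('wrist','wC.png'); print(robot.get_obs()['position'])
s=load('scene1.png')
h=cv2.cvtColor(c['im'],cv2.COLOR_BGR2HSV)
for nm,lo,hi in [('g',(40,60,30),(85,255,255)),('r',(0,180,80),(6,255,255))]:
    m=cv2.inRange(h,lo,hi); k,l,st,ce=cv2.connectedComponentsWithStats(m)
    for i in range(1,k):
        if st[i,4]>150:
            x,y,w,hh=st[i,:4]; print(nm,st[i],onz(c,x+w/2,y+hh/2,.106).round(4))
cv2.imwrite('pics/c3.png',np.hstack([c['im'][100:300,200:460]]).repeat(2,0).repeat(2,1))
"
```

```text
[ 0.53537833 -0.3880872   0.23598648]
g [ 286  150   56   57 1747] [ 0.5298 -0.3765  0.106 ]
r [382 191  46  36 296] [ 0.6041 -0.402   0.106 ]
r [ 388  200   57   52 1439] [ 0.6144 -0.4166  0.106 ]
r [ 307  285   50   26 1041] [ 0.5448 -0.4826  0.106 ]
```

View pics/c3.png

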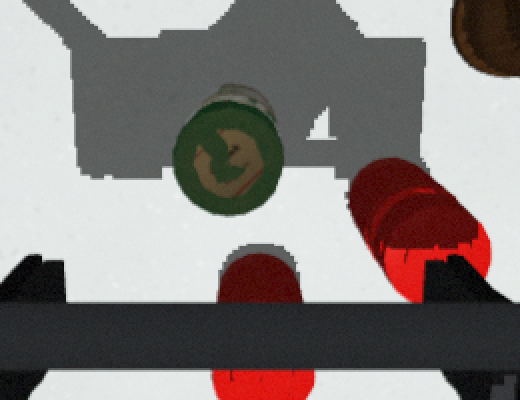

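wC shows the cap cleanly at (314,178), 56 px across, which fits a 46 mm cap at z of about 0.106. That puts the jar at (0.530, -0.3765). I'll close along the world 42° line, clear of the purple and red jars.

Call:
{"name": "move_arm", "arguments": {"commands": [{"hand": 7.5, "travel": [1.15, -0.5, 0], "twist": [0, 0, 0]}, {"hand": 7.5, "travel": [0, 0, 2], "twist": [0, 0, -7]}, {"hand": 7.5, "travel": [0, 0, 2], "twist": [0, 0, -7]}, {"hand": 7.5, "travel": [0, 0, 2], "twist": [0, 0, -7]}, {"hand": 7.5, "travel": [0, 0, 0], "twist": [0, 0, -7]}]}}

```text
time: 1.88
position: [0.5284, -0.3728, 0.1723]
tool_rot: [0.511, 0.859, 0.002, -0.005]
ft_force: [-0.8, 0.3, 0.0]
grip_width: 0.0754
grip_force: 0.0
```

Call:
{"name": "move_arm", "arguments": {"commands": [{"hand": 7.5, "travel": [0, 0, 0], "twist": [0, 0, -7]}, {"hand": 7.5, "travel": [0, 0, 0], "twist": [0, 0, -7]}, {"hand": 7.5, "travel": [0, 0, 0], "twist": [0, 0, 0]}, {"hand": 7.5, "travel": [0, 0, 0], "twist": [0, 0, 0]}]}}

```text
time: 2.22
position: [0.5305, -0.3758, 0.1766]
tool_rot: [0.407, 0.913, 0.0, -0.0]
ft_force: [-0.4, 0.2, -0.3]
grip_width: 0.0752
grip_force: 0.0
```

```bash
python3 -c "
from h import *
c=snap('wrist','wD.png'); o=robot.get_obs();print(o['position'],o['tool_rot'],o['grip_width'])
h=cv2.cvtColor(c['im'],cv2.COLOR_BGR2HSV)
m=cv2.inRange(h,(40,60,30),(85,255,255)); k,l,st,ce=cv2.connectedComponentsWithStats(m)
w=load('wC.png');s=load('scene1.png')
for i in range(1,k):
    if st[i,4]>150:
        x,y,ww,hh=st[i,:4]; print(st[i],onz(c,x+ww/2,y+hh/2,.106).round(4), tri([(w,314,178.5),(c,x+ww/2,y+hh/2)]))
print(tri([(w,314,178.5),(s,398.5,181)]).round(4), proj(s,(.53,-.3765,.106)))
"
```

```text
[ 0.53049451 -0.37623438  0.17673437] [ 4.07251098e-01  9.13316169e-01  2.48404065e-04 -2.39541748e-04] 0.07500548165725686
[ 284  178   67   71 2774] [ 0.5284 -0.3762  0.106 ] [ 0.52962543 -0.37777546  0.09929653]
[ 0.529  -0.3775  0.1062] [397.68864859 181.04850963]
```

The two views put the cap top at z = 0.106 and the jar at (0.529, -0.377). Descend and grip.

Call:
{"name": "move_arm", "arguments": {"commands": [{"hand": 7.5, "travel": [0, 0, 3], "twist": [0, 0, 0]}, {"hand": 7.5, "travel": [0, 0, 3], "twist": [0, 0, 0]}, {"hand": 7.5, "travel": [0, 0, 3], "twist": [0, 0, 0]}, {"hand": 7.5, "travel": [0, 0, 1.9], "twist": [0, 0, 0]}, {"hand": 7.5, "travel": [0, 0, 0], "twist": [0, 0, 0]}]}}

```text
time: 2.68
position: [0.5277, -0.3749, 0.0631]
tool_rot: [0.407, 0.913, 0.002, -0.004]
ft_force: [-0.3, 1.7, -0.2]
grip_width: 0.0751
grip_force: 0.0
```

Call:
{"name": "move_arm", "arguments": {"commands": [{"hand": 3.5, "travel": [0, 0, 0], "twist": [0, 0, 0]}, {"hand": 3.5, "travel": [0, 0, 0], "twist": [0, 0, 0]}, {"hand": 3.5, "travel": [0, 0, 0], "twist": [0, 0, 0]}, {"hand": 3.5, "travel": [0, 0, 0], "twist": [0, 0, 0]}, {"hand": 3.5, "travel": [0, 0, 0], "twist": [0, 0, 0]}], "force": 15}}

```text
time: 3.1
position: [0.5308, -0.3786, 0.0692]
tool_rot: [0.407, 0.914, -0.001, 0.001]
ft_force: [0.4, -0.1, 0.2]
grip_width: 0.0493
grip_force: 0.0
```

Call:
{"name": "move_arm", "arguments": {"commands": [{"hand": 3.5, "travel": [0, 0, 0], "twist": [0, 0, 0]}, {"hand": 3.5, "travel": [0, 0, 0], "twist": [0, 0, 0]}, {"hand": 3.5, "travel": [0, 0, 0], "twist": [0, 0, 0]}]}}

```text
time: 3.35
position: [0.5305, -0.3787, 0.0687]
tool_rot: [0.407, 0.914, -0.0, 0.001]
ft_force: [-1.1, -0.7, 5.6]
grip_width: 0.0447
grip_force: 14.9
```

Gripped (44.7 mm, 15 N). Lift, then work out the clamp's pose from the wrist pictures.

Call:
{"name": "move_arm", "arguments": {"commands": [{"hand": 3.5, "travel": [0, 0, -3], "twist": [0, 0, 0]}, {"hand": 3.5, "travel": [0, 0, -4], "twist": [0, 0, 0]}, {"hand": 3.5, "travel": [0, 0, -4], "twist": [0, 0, 0]}, {"hand": 3.5, "travel": [0, 0, -4], "twist": [0, 0, 0]}, {"hand": 3.5, "travel": [0, 0, -2], "twist": [0, 0, 0]}]}}

```text
time: 3.77
position: [0.5316, -0.3792, 0.2426]
tool_rot: [0.407, 0.914, -0.001, 0.003]
ft_force: [0.8, -0.7, -0.6]
grip_width: 0.0447
grip_force: 14.9
```

```bash
python3 -c "
from h import *
o=robot.get_obs();print(o['position'],o['grip_width'],o['grip_force'],o['ft_force'])
a=load('wrist1.png');b=load('wA.png');d=load('side1.png')
P=[onz(a,262,29,.01),onz(a,273,110,.01),onz(b,286,87,.01),onz(b,350,80,.01)]
for p in P: print(p.round(4))
# board edges: orange mask, right edge per row in wrist1
h=cv2.cvtColor(a['im'],cv2.COLOR_BGR2HSV)
m=cv2.inRange(h,(5,120,60),(22,255,255)); m[:, :150]=0; m[215:]=0; m[:,400:]=0
R=[];L=[]
for v in range(60,200,4):
    x=np.nonzero(m[v])[0]
    if len(x)>3: R.append(onz(a,x.max()+1,v,.01)[:2]); L.append(onz(a,x.min(),v,.01)[:2])
for E in (R,L):
    vx,vy,x0,y0=cv2.fitLine(np.array(E,np.float32),cv2.DIST_HUBER,0,.001,.001).ravel(); print(np.degrees(np.arctan2(vy,vx)),x0,y0)
h=cv2.cvtColor(b['im'],cv2.COLOR_BGR2HSV)
m=cv2.inRange(h,(5,120,60),(22,255,255)); m[105:]=0; m[:,:240]=0;m[:,400:]=0
cs=max(cv2.findContours(m,cv2.RETR_EXTERNAL,cv2.CHAIN_APPROX_NONE)[0],key=cv2.contourArea)
q=cv2.approxPolyDP(cv2.convexHull(cs),4,True)[:,0]
for u,v in q: print(u,v,onz(b,u,v,.01).round(4))
"
```

```text
[ 0.53155554 -0.37924511  0.24259801] 0.044733852431815165 14.930735193192959 [ 0.81464735 -0.71463934 -0.6001652 ]
[0.5663 0.143  0.01  ]
[0.5744 0.0664 0.01  ]
[ 0.5283 -0.112   0.01  ]
[ 0.593  -0.1052  0.01  ]
-83.580345 0.5867845 0.047144443
-81.03334 0.50741726 0.030275
267 0 [ 0.512  -0.0323  0.01  ]
285 0 [ 0.5293 -0.0323  0.01  ]
311 82 [ 0.5537 -0.1072  0.01  ]
310 97 [ 0.5526 -0.1217  0.01  ]
280 98 [ 0.522  -0.1227  0.01  ]
```

Call:
{"name": "move_arm", "arguments": {"commands": [{"hand": 3.5, "travel": [0, 0, 0], "twist": [0, 0, 7.1]}, {"hand": 3.5, "travel": [0, 0, 0], "twist": [0, 0, 7.1]}, {"hand": 3.5, "travel": [0, 0, 0], "twist": [0, 0, 7.1]}, {"hand": 3.5, "travel": [0, 0, 0], "twist": [0, 0, 7.1]}, {"hand": 3.5, "travel": [0, 0, 0], "twist": [0, 0, 7.1]}]}}

```text
time: 4.18
position: [0.5297, -0.3775, 0.2368]
tool_rot: [0.668, 0.744, 0.0, -0.001]
ft_force: [-0.1, -0.4, -1.0]
grip_width: 0.0446
grip_force: 14.9
```

Call:
{"name": "move_arm", "arguments": {"commands": [{"hand": 3.5, "travel": [2.5, 0.4, 0], "twist": [0, 0, 0]}, {"hand": 3.5, "travel": [4, 0.6, 0], "twist": [0, 0, 0]}, {"hand": 3.5, "travel": [4, 0.6, 0], "twist": [0, 0, 0]}, {"hand": 3.5, "travel": [4, 0.6, 0], "twist": [0, 0, 0]}, {"hand": 3.5, "travel": [4, 0.6, 0], "twist": [0, 0, 0]}]}}

```text
time: 4.6
position: [0.5362, -0.1891, 0.2369]
tool_rot: [0.666, 0.746, 0.0, -0.001]
ft_force: [0.9, -0.5, -0.3]
grip_width: 0.0443
grip_force: 14.9
```

Call:
{"name": "move_arm", "arguments": {"commands": [{"hand": 3.5, "travel": [4, 0.6, 0], "twist": [0, 0, 0]}, {"hand": 3.5, "travel": [4, 0.6, 0], "twist": [0, 0, 0]}, {"hand": 3.5, "travel": [4, 0.6, 0], "twist": [0, 0, 0]}, {"hand": 3.5, "travel": [4, 0.6, 0], "twist": [0, 0, 0]}, {"hand": 3.5, "travel": [4, 0.6, 0], "twist": [0, 0, 0]}]}}

```text
time: 5.02
position: [0.5434, 0.0131, 0.2371]
tool_rot: [0.666, 0.746, -0.0, -0.001]
ft_force: [0.9, 0.1, -1.2]
grip_width: 0.045
grip_force: 14.9
```

Call:
{"name": "move_arm", "arguments": {"commands": [{"hand": 3.5, "travel": [2, 0.2, 0], "twist": [0, 0, 0]}, {"hand": 3.5, "travel": [0, 0, 0], "twist": [0, 0, 0]}, {"hand": 3.5, "travel": [0, 0, 0], "twist": [0, 0, 0]}, {"hand": 3.5, "travel": [0, 0, 0], "twist": [0, 0, 0]}]}}

```text
time: 5.35
position: [0.5438, 0.0307, 0.2373]
tool_rot: [0.666, 0.746, -0.0, 0.0]
ft_force: [1.3, 0.4, -1.6]
grip_width: 0.0445
grip_force: 14.9
```

```bash
python3 -c "
from h import *
c=snap('wrist','wE.png'); o=robot.get_obs();print(o['position'],o['tool_rot'],o['grip_width'],o['grip_force'])
cv2.imwrite('pics/e1.png',cv2.resize(c['im'][0:240,180:460],(700,600),interpolation=cv2.INTER_CUBIC))
"
```

```text
[0.54392321 0.0301451  0.23732879] [ 6.66242525e-01  7.45735088e-01 -2.72782465e-04  3.57618138e-05] 0.044869096887258854 14.932064143940806
```

View pics/e1.png

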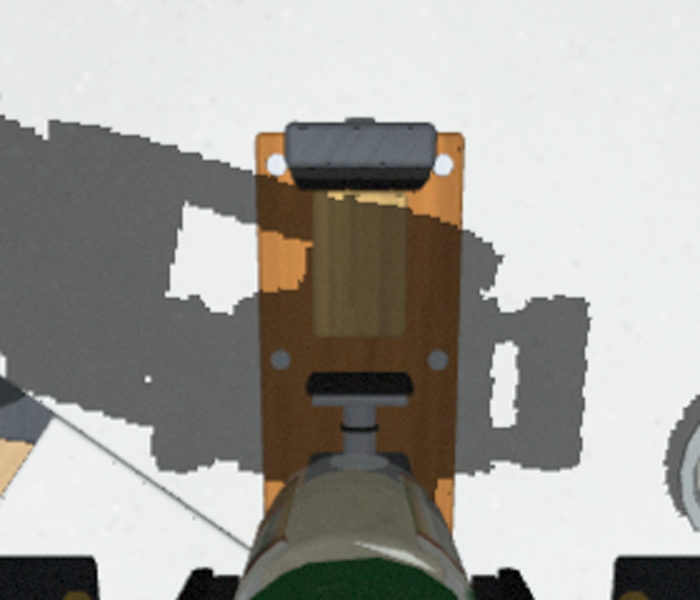

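wE (crop ×2.5, origin column 180) shows the tool aligned with the clamp. The rest's near end is at crop row 336, columns 313 to 407; the jaw's top front edge is at row 167, columns 286 to 437; the pad front is at about row 373; and the stem ring is at row 428.

```bash
python3 -c "
from h import *
from scipy.spatial.transform import Rotation as R
c=load('wE.png'); p=np.array([.5439,.0301,.2373]); r=R.from_quat([.6662,.7457,-.0003,0]).as_matrix()
X=lambda u,v,z: (r.T@(onz(c,180+u/2.5,v/2.5,z)-p)*1000).round(1)
for n,u,v,z in [('restL',313,336,.0355),('restR',407,336,.0355),('jawL',286,167,.079),('jawR',437,167,.079),('rubber bottom',360,190,.0355),('boardL',257,133,.01),('boardR',465,133,.01),('boardL2',263,480,.01),('boardR2',455,480,.01),('screw',280,359,.01),('screw',438,359,.01),('pad top front',360,373,.074),('padL',307,373,.074),('padR',413,373,.074),('padback',360,404,.074),('ring',360,428,.057),('stem',360,404,.06),('block',360,457,.078)]: print(n,X(u,v,z))
"
```

```text
restL [ 43.6 -15.7 201.8]
restR [ 43.6  21.  201.8]
jawL [101.1 -22.  158.3]
jawR [101.1  27.4 158.2]
rubber bottom [ 97.7   2.5 201.8]
boardL [121.4 -38.3 227.3]
boardR [121.5  44.3 227.2]
boardL2 [-20.1 -39.3 227.3]
boardR2 [-20.   44.4 227.3]
screw [ 32.3 -30.9 227.3]
screw [ 32.4  35.8 227.3]
pad top front [ 33.4   2.4 163.3]
padL [ 33.4 -16.2 163.3]
padR [ 33.4  21.  163.3]
padback [ 22.4   2.4 163.3]
ring [ 10.9   2.6 180.3]
stem [ 20.4   2.5 177.3]
block [  4.1   2.5 159.3]
```

```bash
python3 -c "
from h import *
from scipy.spatial.transform import Rotation as R
c=load('wE.png'); p=np.array([.5439,.0301,.2373]); r=R.from_quat([.6662,.7457,-.0003,0]).as_matrix()
X=lambda u,v,z: (r.T@(onz(c,u,v,z)-p)*1000).round(1)
h=cv2.cvtColor(c['im'],cv2.COLOR_BGR2HSV); m=cv2.inRange(h,(40,60,25),(85,255,255)); m[:,:270]=0;m[:,380:]=0
ys,xs=np.nonzero(m); print(xs.min(),xs.max(),ys.min(),ys.max())
v=ys[(abs(xs-324)<8)].min(); print(v, X(324,v,.2373+.0177), X(324,v,.2373+.037))
b=c['im'][165:225,316:332].mean((1,2)); print(b.round(0).tolist())
"
```

```text
270 379 71 364
151 [ 52.3   1.1 -17.7] [ 54.5   0.9 -37. ]
[77.0, 78.0, 77.0, 77.0, 74.0, 59.0, 24.0, 38.0, 67.0, 77.0, 77.0, 77.0, 78.0, 78.0, 77.0, 76.0, 78.0, 88.0, 92.0, 90.0, 90.0, 93.0, 88.0, 78.0, 83.0, 84.0, 84.0, 83.0, 85.0, 87.0, 87.0, 88.0, 89.0, 89.0, 89.0, 88.0, 88.0, 88.0, 88.0, 89.0, 89.0, 89.0, 89.0, 90.0, 89.0, 89.0, 88.0, 90.0, 94.0, 98.0, 101.0, 109.0, 123.0, 129.0, 122.0, 110.0, 106.0, 98.0, 65.0, 31.0]
```

The jar sits about 2 mm toward +x in the hand. To place it: 66.7 mm along tool x, 1.5 mm along y, then about 133 mm down.

Call:
{"name": "move_arm", "arguments": {"commands": [{"hand": 3.5, "travel": [3.3, 0.1, 0], "twist": [0, 0, 0]}, {"hand": 3.5, "travel": [3.4, 0.05, 0], "twist": [0, 0, 0]}, {"hand": 3.5, "travel": [0, 0, 2], "twist": [0, 0, 0]}, {"hand": 3.5, "travel": [0, 0, 3], "twist": [0, 0, 0]}, {"hand": 3.5, "travel": [0, 0, 2], "twist": [0, 0, 0]}]}}

```text
time: 5.82
position: [0.5377, 0.0969, 0.1662]
tool_rot: [0.666, 0.746, -0.0, -0.0]
ft_force: [-0.7, -0.2, -1.0]
grip_width: 0.0446
grip_force: 14.9
```

Call:
{"name": "move_arm", "arguments": {"commands": [{"hand": 3.5, "travel": [0, 0, 3], "twist": [0, 0, 0]}, {"hand": 3.5, "travel": [0, 0, 1.5], "twist": [0, 0, 0]}, {"hand": 3.5, "travel": [0, 0, 0.8], "twist": [0, 0, 0]}, {"hand": 3.5, "travel": [0, 0, 0.3], "twist": [0, 0, 0]}, {"hand": 3.5, "travel": [0, 0, 0], "twist": [0, 0, 0]}]}}

```text
time: 6.23
position: [0.5381, 0.0969, 0.1112]
tool_rot: [0.666, 0.746, -0.0, -0.0]
ft_force: [0.6, -0.8, -1.7]
grip_width: 0.0447
grip_force: 14.9
```

Call:
{"name": "move_arm", "arguments": {"commands": [{"hand": 3.5, "travel": [0, 0, 0], "twist": [0, 0, 0]}, {"hand": 3.5, "travel": [0, 0, 0], "twist": [0, 0, 0]}]}}

```text
time: 6.4
position: [0.5389, 0.0976, 0.1128]
tool_rot: [0.666, 0.746, 0.001, 0.001]
ft_force: [0.6, -0.0, -1.0]
grip_width: 0.0446
grip_force: 14.9
```

```bash
python3 -c "
from h import *
c=snap('wrist','wF.png'); d=snap('side','sF.png')
o=robot.get_obs();print(o['position'],o['tool_rot'],o['ft_force'])
from scipy.spatial.transform import Rotation as R
r=R.from_quat([.6662,.7457,-.0003,0]).as_matrix()
g=np.array([.5439,.0301,.2373])+r@np.array([.0687,.002,0]); print('goal xy',g, 'diff tool',r.T@(g-o['position']))
a=cv2.resize(d['im'][120:240,250:370],(480,480),interpolation=cv2.INTER_CUBIC)
b=cv2.resize(c['im'][0:400,220:430],(252,480))
cv2.imwrite('pics/f1.png',np.hstack([a,b]))
"
```

```text
[0.53860497 0.09782597 0.11268251] [0.66589101 0.74604805 0.00076918 0.00093824] [-0.93956306 -0.43350223 -2.01732312]
goal xy [0.53817521 0.09859026 0.23727164] diff tool [ 0.0007579  -0.000397   -0.12458928]
```

View pics/f1.png

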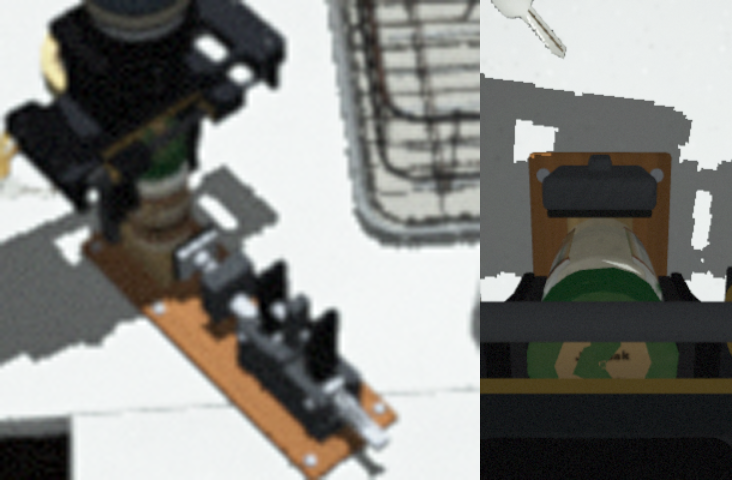

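The jar is upright above the rest and laterally aligned with the fixed jaw (both at about column 602 in the right part). Lower the last 8 mm gently.

Call:
{"name": "move_arm", "arguments": {"commands": [{"hand": 3.5, "travel": [0, 0, 0.4], "twist": [0, 0, 0]}, {"hand": 3.5, "travel": [0, 0, 0.3], "twist": [0, 0, 0]}, {"hand": 3.5, "travel": [0, 0, 0], "twist": [0, 0, 0]}, {"hand": 3.5, "travel": [0, 0, 0], "twist": [0, 0, 0]}, {"hand": 3.5, "travel": [0, 0, 0], "twist": [0, 0, 0]}]}}

```text
time: 6.92
position: [0.5376, 0.098, 0.1044]
tool_rot: [0.666, 0.746, -0.0, -0.0]
ft_force: [0.6, 0.7, -1.3]
grip_width: 0.0447
grip_force: 14.9
```

Call:
{"name": "move_arm", "arguments": {"commands": [{"hand": 3.5, "travel": [0, 0, 0.1], "twist": [0, 0, 0]}, {"hand": 3.5, "travel": [0, 0, 0.05], "twist": [0, 0, 0]}, {"hand": 3.5, "travel": [0, 0, 0], "twist": [0, 0, 0]}, {"hand": 3.5, "travel": [0, 0, 0], "twist": [0, 0, 0]}]}}

```text
time: 7.25
position: [0.5376, 0.098, 0.1041]
tool_rot: [0.666, 0.746, -0.0, -0.0]
ft_force: [-2.6, 0.6, 6.7]
grip_width: 0.0449
grip_force: 15.0
```

Contact with the rest (+6.7 N at z = 0.104, as expected). Release and go up.

Call:
{"name": "move_arm", "arguments": {"commands": [{"hand": 6.5, "travel": [0, 0, 0], "twist": [0, 0, 0]}, {"hand": 7.5, "travel": [0, 0, 0], "twist": [0, 0, 0]}, {"hand": 8, "travel": [0, 0, 0], "twist": [0, 0, 0]}, {"hand": 8, "travel": [0, 0, 0], "twist": [0, 0, 0]}, {"hand": 8, "travel": [0, 0, 0], "twist": [0, 0, 0]}]}}

```text
time: 7.67
position: [0.5378, 0.0979, 0.1029]
tool_rot: [0.666, 0.746, -0.0, -0.0]
ft_force: [-0.6, -0.5, 0.6]
grip_width: 0.07
grip_force: 0.0
```

Call:
{"name": "move_arm", "arguments": {"commands": [{"hand": 8, "travel": [0, 0, -1], "twist": [0, 0, 0]}, {"hand": 8, "travel": [0, 0, -3], "twist": [0, 0, 0]}, {"hand": 8, "travel": [0, 0, -4], "twist": [0, 0, 0]}, {"hand": 8, "travel": [0, 0, -4], "twist": [0, 0, 0]}, {"hand": 8, "travel": [0, 0, -1], "twist": [0, 0, 0]}]}}

```text
time: 8.08
position: [0.5413, 0.098, 0.2398]
tool_rot: [0.666, 0.746, 0.004, 0.005]
ft_force: [0.4, 0.3, -0.2]
grip_width: 0.0798
grip_force: 0.0
```

Call:
{"name": "move_arm", "arguments": {"commands": [{"hand": 8.7, "travel": [-4, 0, 0], "twist": [0, 0, 0]}, {"hand": 8.7, "travel": [-4, 0, 0], "twist": [0, 0, 0]}, {"hand": 8.7, "travel": [-4, 0, 0], "twist": [0, 0, 0]}, {"hand": 8.7, "travel": [0, 0, 0], "twist": [0, 0, 0]}, {"hand": 8.7, "travel": [0, 0, 0], "twist": [0, 0, 0]}]}}

```text
time: 8.5
position: [0.5515, -0.0233, 0.2332]
tool_rot: [0.667, 0.745, 0.0, 0.0]
ft_force: [0.9, 1.1, 0.1]
grip_width: 0.0869
grip_force: 0.0
```

```bash
python3 -c "
from h import *
c=snap('wrist','wG.png'); o=robot.get_obs();print(o['position'],o['tool_rot'])
cv2.imwrite('pics/g1.png',cv2.resize(c['im'][0:320,160:480],(600,600),interpolation=cv2.INTER_CUBIC))
"
```

```text
[ 0.55100026 -0.02181892  0.23302598] [ 6.66711158e-01  7.45316024e-01  5.39609471e-05 -5.03085369e-04]
```

View pics/g1.png

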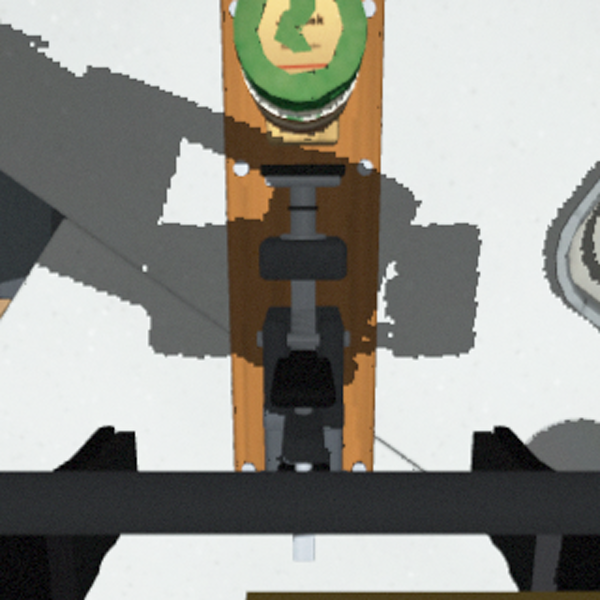

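The last picture shows the jar standing alone on the rest (cap at crop (300,55)), the pad at row 170, its ring at row 207, and the levers at about (303,380) and (303,465). Lever grip works out at (0.556, -0.056); next I turn by 90° and position there.

Call:
{"name": "move_arm", "arguments": {"commands": [{"hand": 8.7, "travel": [-3.5, 0.1, 0], "twist": [0, 0, 0]}, {"hand": 8.7, "travel": [0, 0, 0], "twist": [0, 0, -7.1]}, {"hand": 8.7, "travel": [0, 0, 0], "twist": [0, 0, -7.1]}, {"hand": 8.7, "travel": [0, 0, 0], "twist": [0, 0, -7.1]}, {"hand": 8.7, "travel": [0, 0, 0], "twist": [0, 0, -7.1]}]}}

```text
time: 8.97
position: [0.5557, -0.0541, 0.2328]
tool_rot: [0.459, 0.888, 0.0, -0.001]
ft_force: [0.7, 0.3, -0.3]
grip_width: 0.0869
grip_force: 0.0
```

Call:
{"name": "move_arm", "arguments": {"commands": [{"hand": 8.7, "travel": [0, 0, 0], "twist": [0, 0, -7.1]}, {"hand": 8.7, "travel": [0, 0, 0], "twist": [0, 0, -7.1]}, {"hand": 8.7, "travel": [0, 0, 0], "twist": [0, 0, -7.1]}, {"hand": 8.7, "travel": [0, 0, 0], "twist": [0, 0, -7.1]}, {"hand": 8.7, "travel": [0, 0, 0], "twist": [0, 0, -7.1]}]}}

```text
time: 9.38
position: [0.5557, -0.0537, 0.2329]
tool_rot: [0.166, 0.986, 0.0, -0.001]
ft_force: [0.2, -0.8, 0.3]
grip_width: 0.087
grip_force: 0.0
```

Call:
{"name": "move_arm", "arguments": {"commands": [{"hand": 8.7, "travel": [0, 0, 0], "twist": [0, 0, -7.1]}, {"hand": 8.7, "travel": [0, 0, 0], "twist": [0, 0, -7.1]}, {"hand": 8.7, "travel": [0, 0, 0], "twist": [0, 0, -7.1]}, {"hand": 8.7, "travel": [0, 0, 0], "twist": [0, 0, -5]}, {"hand": 8.7, "travel": [0, 0, 0], "twist": [0, 0, 0]}]}}

```text
time: 9.8
position: [0.5558, -0.0539, 0.2329]
tool_rot: [-0.06, 0.998, 0.0, -0.0]
ft_force: [0.2, 0.9, -0.8]
grip_width: 0.0867
grip_force: 0.0
```

Call:
{"name": "move_arm", "arguments": {"commands": [{"hand": 8.7, "travel": [0, 0, 0], "twist": [0, 0, 0]}, {"hand": 8.7, "travel": [0, 0, 0], "twist": [0, 0, 0]}]}}

```text
time: 9.97
position: [0.5561, -0.0549, 0.233]
tool_rot: [-0.058, 0.998, 0.0, -0.0]
ft_force: [-0.1, -0.3, 1.0]
grip_width: 0.0869
grip_force: 0.0
```

```bash
python3 -c "
from h import *
from scipy.spatial.transform import Rotation as R
c=snap('wrist','wH.png'); o=robot.get_obs();p=o['position'];print(p,o['tool_rot'],o['q'])
r=R.from_quat(o['tool_rot']).as_matrix(); print('tool y ang',np.degrees(np.arctan2(r[1,1],r[0,1])))
print('to grip (tool)',r.T@(np.array([.5557,-.0564,.107])-p))
print('lever_grip px',proj(c,(.5557,-.0564,.13)))
a=np.array([-.112,.9937,0])
for x,z in [(-31,.13),(31,.13),(121,.074),(185,.079)]: print(x,proj(c,np.array([.5557,-.0564,z])+a*x/1000))
im=c['im']; cv2.imwrite('pics/h1.png',im)
# dark profile at lever top row
"
```

```text
[ 0.5561596  -0.05515112  0.23302085] [-5.81821521e-02  9.98305964e-01  1.30249435e-04 -1.47375567e-04] [-2.98854412e-01  4.42978193e-01  1.60401794e+00  1.58669958e-04
  1.09496374e+00 -1.98615351e+00]
tool y ang 96.67094875837537
to grip (tool) [ 0.0005664  -0.00122197  0.12602068]
lever_grip px [318.65179046 200.53699302]
-31 [276.45602997 200.37409367]
31 [360.83639998 200.69984932]
121 [455.3792443 185.360542 ]
185 [530.59086751 186.83271032]
```

```bash
python3 -c "
from h import *
c=load('wH.png'); g=cv2.cvtColor(c['im'],cv2.COLOR_BGR2GRAY)
for v in (192,200,208): print(v,[(u,int(g[v,u])) for u in range(256,390,3)])
print('pad row', [(u,int(g[186,u])) for u in range(400,540,3)])
"
```

```text
192 [(256, 92), (259, 75), (262, 52), (265, 50), (268, 41), (271, 37), (274, 35), (277, 17), (280, 14), (283, 12), (286, 10), (289, 5), (292, 5), (295, 71), (298, 71), (301, 71), (304, 72), (307, 73), (310, 44), (313, 37), (316, 37), (319, 39), (322, 36), (325, 31), (328, 52), (331, 72), (334, 72), (337, 73), (340, 72), (343, 72), (346, 20), (349, 2), (352, 8), (355, 11), (358, 10), (361, 31), (364, 34), (367, 31), (370, 54), (373, 54), (376, 55), (379, 56), (382, 53), (385, 52), (388, 30)]
200 [(256, 93), (259, 93), (262, 55), (265, 55), (268, 43), (271, 38), (274, 33), (277, 17), (280, 14), (283, 10), (286, 6), (289, 8), (292, 17), (295, 35), (298, 39), (301, 36), (304, 35), (307, 33), (310, 34), (313, 33), (316, 34), (319, 34), (322, 38), (325, 38), (328, 31), (331, 36), (334, 31), (337, 35), (340, 38), (343, 31), (346, 13), (349, 4), (352, 15), (355, 11), (358, 18), (361, 34), (364, 39), (367, 30), (370, 51), (373, 51), (376, 53), (379, 50), (382, 53), (385, 53), (388, 51)]
208 [(256, 111), (259, 156), (262, 41), (265, 49), (268, 48), (271, 47), (274, 48), (277, 25), (280, 12), (
[... 230 characters left out ...]
(346, 53), (349, 15), (352, 17), (355, 20), (358, 6), (361, 46), (364, 51), (367, 49), (370, 52), (373, 54), (376, 49), (379, 49), (382, 50), (385, 48), (388, 51)]
pad row [(400, 37), (403, 40), (406, 37), (409, 41), (412, 36), (415, 38), (418, 76), (421, 73), (424, 75), (427, 15), (430, 76), (433, 73), (436, 73), (439, 65), (442, 75), (445, 164), (448, 38), (451, 38), (454, 154), (457, 71), (460, 55), (463, 47), (466, 38), (469, 55), (472, 93), (475, 82), (478, 51), (481, 67), (484, 56), (487, 92), (490, 98), (493, 111), (496, 105), (499, 61), (502, 29), (505, 30), (508, 29), (511, 27), (514, 34), (517, 27), (520, 120), (523, 124), (526, 120), (529, 121), (532, 116), (535, 118), (538, 123)]
```

View pics/h1.png

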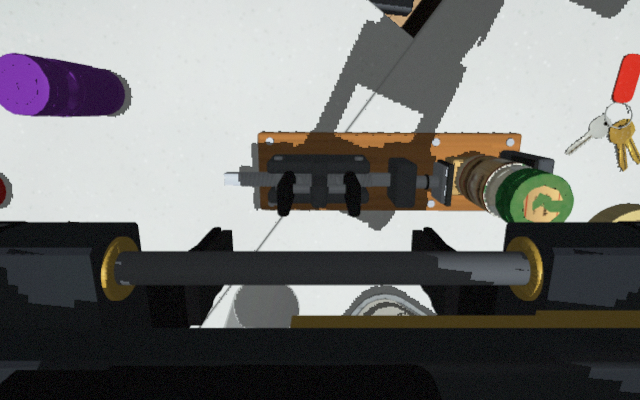

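That view shows the levers at columns 277–292 and 346–361 (midpoint 319, as predicted), the block at 388–416, the ring at 427, the pad at 435–452, and the jar upright with its cap at (535,195). Descend over the levers, slightly off their middle so that the camera keeps the pad in view.

Call:
{"name": "move_arm", "arguments": {"commands": [{"hand": 8.7, "travel": [-0.4, -0.1, 2], "twist": [0, 0, 0]}, {"hand": 8.7, "travel": [0, 0, 3], "twist": [0, 0, 0]}, {"hand": 8.7, "travel": [0, 0, 3], "twist": [0, 0, 0]}, {"hand": 8.7, "travel": [0, 0, 3], "twist": [0, 0, 0]}, {"hand": 8.7, "travel": [0, 0, 1.4], "twist": [0, 0, 0]}]}}

```text
time: 10.43
position: [0.5584, -0.0557, 0.1058]
tool_rot: [-0.058, 0.998, 0.001, -0.003]
ft_force: [-0.9, 0.4, 0.3]
grip_width: 0.087
grip_force: 0.0
```

Call:
{"name": "move_arm", "arguments": {"commands": [{"hand": 8, "travel": [0, 0, 0], "twist": [0, 0, 0]}, {"hand": 7.2, "travel": [0, 0, 0], "twist": [0, 0, 0]}, {"hand": 6.8, "travel": [0, 0, 0], "twist": [0, 0, 0]}, {"hand": 6.6, "travel": [0, 0, 0], "twist": [0, 0, 0]}, {"hand": 6.6, "travel": [0, 0, 0], "twist": [0, 0, 0]}], "force": 30}}

```text
time: 10.85
position: [0.5615, -0.0567, 0.1106]
tool_rot: [-0.058, 0.998, -0.001, 0.001]
ft_force: [-0.4, -0.6, 0.1]
grip_width: 0.0676
grip_force: 0.0
```

```bash
cat >> h.py <<'E'
from scipy.spatial.transform import Rotation as R
A=np.array([-.112,.9937,0]); O=np.array([.5557,-.0564,0]); L=np.array([-.9937,-.112,0])
def strip(name,z=.074,lat=0,x0=70,x1=200,fn=None):
    # gray profile along a clamp-x line at height z (mm steps), lateral offset lat (m)
    o=robot.get_obs(); c=snap(name,fn)
    xs=np.arange(x0,x1,1.)
    P=np.array([proj(c,O+A*x/1000+L*lat+[0,0,z]) for x in xs]).astype(np.float32)
    im=cv2.remap(c['im'],P[None,:,0].copy(),P[None,:,1].copy(),cv2.INTER_LINEAR)[0]
    return xs,im,P,o
E
python3 -c "
from h import *
xs,im,P,o=strip('wrist',.057,0,fn='wI.png')
print(o['time'],o['position'],o['grip_width'],o['grip_force'],o['ft_force'])
print(P[0],P[-1])
c=load('wI.png'); g=cv2.cvtColor(c['im'],cv2.COLOR_BGR2GRAY)
for v in range(176,236,6): print(v,[int(g[v,u]) for u in range(400,640,5)])
"
```

```text
10.85 [ 0.56145905 -0.05673986  0.11057268] 0.06760002715792222 0.0 [-0.4328368  -0.57702667  0.05333678]
[439.77298 213.15482] [656.35284 214.18573]
176 [56, 54, 58, 54, 56, 53, 34, 33, 32, 34, 33, 37, 57, 55, 57, 142, 85, 56, 55, 141, 142, 140, 60, 71, 67, 75, 77, 76, 79, 70, 79, 86, 87, 63, 50, 65, 67, 65, 67, 65, 63, 63, 43, 30, 12, 20, 16, 19]
182 [33, 56, 57, 60, 57, 56, 33, 34, 33, 29, 33, 39, 37, 35, 55, 144, 57, 58, 57, 143, 78, 67, 17, 22, 14, 75, 203, 207, 181, 92, 94, 89, 56, 60, 68, 41, 19, 26, 73, 72, 72, 70, 78, 89, 92, 93, 94, 57]
188 [40, 55, 57, 56, 58, 59, 31, 36, 32, 31, 32, 39, 35, 37, 36, 36, 44, 59, 59, 146, 78, 78, 69, 74, 68, 16, 22, 24, 57, 89, 65, 61, 68, 67, 29, 22, 48, 78, 78, 79, 78, 81, 76, 72, 77, 78, 70, 78]
194 [43, 58, 63, 59, 61, 58, 33, 30, 31, 31, 36, 39, 33, 36, 39, 37, 40, 59, 59, 147, 75, 76, 77, 79, 79, 183, 198, 40, 44, 86, 59, 68, 71, 25, 28, 78, 78, 87, 82, 84, 77, 80, 79, 74, 73, 81, 74, 75]
200 [50, 80, 76, 77, 80, 76, 76, 33, 35, 32, 33, 39, 40, 40, 40, 40, 39, 54, 83, 141, 72, 79, 77, 77, 78, 208, 110, 43, 45, 40, 65, 70, 25, 33, 80, 7
[... 349 characters left out ...]
4, 76, 71, 209, 21, 41, 36, 67, 46, 26, 29, 77, 48, 78, 108, 88, 85, 80, 67, 78, 76, 57, 160, 148, 83, 87]
218 [85, 81, 82, 82, 84, 78, 79, 31, 30, 35, 34, 42, 35, 37, 39, 37, 79, 82, 85, 17, 85, 212, 211, 75, 111, 207, 28, 41, 41, 66, 51, 47, 58, 51, 91, 85, 84, 89, 56, 30, 79, 81, 60, 179, 95, 91, 82, 98]
224 [59, 58, 60, 58, 58, 33, 36, 32, 32, 33, 36, 41, 39, 37, 23, 16, 20, 20, 21, 20, 16, 19, 23, 20, 22, 15, 15, 18, 18, 23, 15, 21, 21, 19, 24, 19, 20, 67, 54, 62, 83, 87, 39, 16, 11, 8, 16, 21]
230 [21, 11, 12, 53, 53, 35, 34, 33, 31, 34, 37, 40, 38, 41, 24, 26, 24, 25, 21, 24, 24, 21, 25, 21, 22, 23, 26, 18, 23, 22, 15, 24, 24, 24, 18, 17, 20, 25, 21, 21, 65, 33, 129, 10, 2, 14, 9, 13]
```

The ring, block and pad are all visible from here in wrist row 212 (block front column ~482, ring ~495, pad plate ~525–542). First squeeze.

```bash
cat >> h.py <<'E'
def pads(fn,rows=(204,208,212,216)):
    o=robot.get_obs(); c=snap('wrist',fn); g=cv2.cvtColor(c['im'],cv2.COLOR_BGR2GRAY).astype(float)
    X=lambda u,v,z: round(float((onz(c,u,v,z)-O)@A*1000),1)
    print(round(o['time'],2),'tcp',o['position'].round(4),'w',round(o['grip_width']*1e3,1),'F',round(o['grip_force'],1),o['ft_force'].round(1))
    for v in rows:
        r=g[v]; b=[u for u in range(440,620) if r[u-1]<56 and r[u]>=56]; 
        d=[u for u in range(440,639) if r[u-1]>=56 and r[u]<56]
        print(v,'up',[(u,X(u,v,.078)) for u in b][:7],'dn',[(u,X(u,v,.074)) for u in d][:7])
E
python3 -c "
from h import *
pads('wJ.png')"
```

```text
10.9 tcp [ 0.5612 -0.0567  0.1104] w 67.2 F 0.0 [-0.7  0.2 -0.8]
204 up [(482, 84.7), (495, 91.5), (544, 117.5), (566, 129.1)] dn [(488, 89.8), (531, 113.0), (557, 127.1), (624, 163.4)]
208 up [(481, 84.4), (497, 92.9), (543, 117.3), (559, 125.8), (564, 128.5), (575, 134.3)] dn [(492, 92.2), (530, 112.8), (555, 126.4), (560, 129.1), (571, 135.1), (619, 161.1)]
212 up [(481, 84.6), (498, 93.7), (542, 117.1), (552, 122.4), (562, 127.8), (573, 133.6), (600, 148.0)] dn [(493, 93.0), (529, 112.6), (549, 123.5), (553, 125.7), (569, 134.4), (597, 149.6), (616, 160.0)]
216 up [(480, 84.4), (498, 94.0), (542, 117.5), (550, 121.7), (561, 127.6), (567, 130.8), (604, 150.6)] dn [(493, 93.3), (528, 112.4), (548, 123.3), (551, 125.0), (566, 133.2), (597, 150.1), (612, 158.3)]
```

Call:
{"name": "move_arm", "arguments": {"commands": [{"hand": 3.5, "travel": [0, 0, 0], "twist": [0, 0, 0]}, {"hand": 3.5, "travel": [0, 0, 0], "twist": [0, 0, 0]}, {"hand": 3.5, "travel": [0, 0, 0], "twist": [0, 0, 0]}, {"hand": 3.5, "travel": [0, 0, 0], "twist": [0, 0, 0]}, {"hand": 3.5, "travel": [0, 0, 0], "twist": [0, 0, 0]}]}}

```text
time: 11.37
position: [0.5608, -0.0567, 0.1097]
tool_rot: [-0.059, 0.998, -0.0, 0.0]
ft_force: [-1.2, -0.9, 6.4]
grip_width: 0.0405
grip_force: 5.8
```

Call:
{"name": "move_arm", "arguments": {"commands": [{"hand": 3.5, "travel": [0, 0, 0], "twist": [0, 0, 0]}, {"hand": 3.5, "travel": [0, 0, 0], "twist": [0, 0, 0]}, {"hand": 3.5, "travel": [0, 0, 0], "twist": [0, 0, 0]}]}}

```text
time: 11.62
position: [0.5607, -0.0567, 0.1097]
tool_rot: [-0.058, 0.998, -0.0, 0.0]
ft_force: [-1.0, 0.1, 5.8]
grip_width: 0.0355
grip_force: 9.7
```

```bash
python3 -c "
from h import *
pads('wK.png')"
```

```text
11.62 tcp [ 0.5607 -0.0567  0.1097] w 35.5 F 9.7 [-1.   0.1  5.8]
204 up [(505, 96.6), (515, 101.8), (568, 129.8)] dn [(453, 70.6), (506, 99.2), (553, 124.6), (628, 165.0)]
208 up [(503, 95.8), (516, 102.7), (566, 129.1), (576, 134.4)] dn [(452, 70.3), (513, 103.3), (552, 124.4), (573, 135.8), (622, 162.3)]
212 up [(503, 96.1), (518, 104.0), (564, 128.5), (573, 133.2), (603, 149.2)] dn [(452, 70.5), (514, 104.2), (551, 124.2), (570, 134.6), (598, 149.7), (618, 160.6)]
216 up [(502, 95.8), (518, 104.3), (562, 127.8), (569, 131.5), (603, 149.6), (618, 157.6)] dn [(452, 70.7), (514, 104.5), (550, 124.1), (568, 133.9), (597, 149.6), (614, 158.9)]
```

Squeeze 1 moved the block from 84.5 to 96.0 and the pad from 112.7 to 124.3, so there is no compression yet. Release.

Call:
{"name": "move_arm", "arguments": {"commands": [{"hand": 6.6, "travel": [0, 0, 0], "twist": [0, 0, 0]}, {"hand": 6.6, "travel": [0, 0, 0], "twist": [0, 0, 0]}, {"hand": 6.6, "travel": [0, 0, 0], "twist": [0, 0, 0]}, {"hand": 6.6, "travel": [0, 0, 0], "twist": [0, 0, 0]}, {"hand": 6.6, "travel": [0, 0, 0], "twist": [0, 0, 0]}]}}

```text
time: 12.08
position: [0.5606, -0.0567, 0.1088]
tool_rot: [-0.058, 0.998, -0.0, 0.0]
ft_force: [-0.1, -1.4, -0.2]
grip_width: 0.0605
grip_force: 0.5
```

Call:
{"name": "move_arm", "arguments": {"commands": [{"hand": 6.6, "travel": [0, 0, 0], "twist": [0, 0, 0]}, {"hand": 6.6, "travel": [0, 0, 0], "twist": [0, 0, 0]}, {"hand": 6.6, "travel": [0, 0, 0], "twist": [0, 0, 0]}]}}

```text
time: 12.33
position: [0.5598, -0.0562, 0.1086]
tool_rot: [-0.058, 0.998, 0.0, -0.001]
ft_force: [0.2, 0.1, -0.4]
grip_width: 0.0658
grip_force: 0.0
```

```bash
python3 -c "
from h import *
pads('wL.png',(212,216))"
```

```text
12.33 tcp [ 0.5598 -0.0562  0.1086] w 65.8 F 0.0 [ 0.2  0.1 -0.4]
212 up [(499, 94.2), (513, 101.6), (560, 126.4), (564, 128.6), (574, 133.8)] dn [(448, 68.7), (509, 101.7), (547, 122.2), (561, 129.8), (570, 134.7), (619, 161.1)]
216 up [(498, 93.9), (514, 102.4), (562, 127.9), (573, 133.7), (600, 148.0)] dn [(448, 68.9), (510, 102.5), (547, 122.6), (568, 134.0), (597, 149.7), (616, 160.0)]
```

Call:
{"name": "move_arm", "arguments": {"commands": [{"hand": 3.5, "travel": [0, 0, 0], "twist": [0, 0, 0]}, {"hand": 3.5, "travel": [0, 0, 0], "twist": [0, 0, 0]}, {"hand": 3.5, "travel": [0, 0, 0], "twist": [0, 0, 0]}, {"hand": 3.5, "travel": [0, 0, 0], "twist": [0, 0, 0]}, {"hand": 3.5, "travel": [0, 0, 0], "twist": [0, 0, 0]}]}}

```text
time: 12.8
position: [0.5602, -0.0567, 0.1088]
tool_rot: [-0.059, 0.998, -0.0, -0.0]
ft_force: [-0.2, -1.7, -3.3]
grip_width: 0.0412
grip_force: 6.1
```

Call:
{"name": "move_arm", "arguments": {"commands": [{"hand": 3.5, "travel": [0, 0, 0], "twist": [0, 0, 0]}, {"hand": 3.5, "travel": [0, 0, 0], "twist": [0, 0, 0]}, {"hand": 3.5, "travel": [0, 0, 0], "twist": [0, 0, 0]}]}}

```text
time: 13.05
position: [0.5602, -0.0567, 0.1089]
tool_rot: [-0.059, 0.998, -0.0, -0.0]
ft_force: [-0.2, -3.9, -3.1]
grip_width: 0.0354
grip_force: 9.4
```

```bash
python3 -c "
from h import *
pads('wM.png')"
```

```text
13.05 tcp [ 0.5602 -0.0567  0.1089] w 35.4 F 9.4 [-0.2 -3.9 -3.1]
204 up [(517, 102.5), (523, 105.7), (577, 134.1)] dn [(466, 77.4), (522, 107.5), (565, 130.6), (637, 169.3)]
208 up [(516, 102.3), (528, 108.6), (576, 133.9)] dn [(466, 77.6), (523, 108.3), (565, 131.0), (630, 166.0)]
212 up [(518, 103.7), (529, 109.5), (579, 135.9), (609, 151.8)] dn [(465, 77.3), (526, 110.3), (564, 130.8), (608, 154.6), (626, 164.3)]
216 up [(517, 103.4), (530, 110.3), (579, 136.3), (605, 150.1)] dn [(465, 77.5), (527, 111.2), (564, 131.2), (603, 152.3), (622, 162.6)]
```

Pump 2: block at 103.4, pad at 131.0 (compression ≈ 0.6 mm), and the jar is now being pushed home. Pump 3.

Call:
{"name": "move_arm", "arguments": {"commands": [{"hand": 6.6, "travel": [0, 0, 0], "twist": [0, 0, 0]}, {"hand": 6.6, "travel": [0, 0, 0], "twist": [0, 0, 0]}, {"hand": 6.6, "travel": [0, 0, 0], "twist": [0, 0, 0]}, {"hand": 6.6, "travel": [0, 0, 0], "twist": [0, 0, 0]}, {"hand": 6.6, "travel": [0, 0, 0], "twist": [0, 0, 0]}]}}

```text
time: 13.52
position: [0.5606, -0.0563, 0.1093]
tool_rot: [-0.058, 0.998, 0.0, 0.0]
ft_force: [-1.0, -1.0, -0.2]
grip_width: 0.0606
grip_force: 0.6
```

Call:
{"name": "move_arm", "arguments": {"commands": [{"hand": 6.6, "travel": [0, 0, 0], "twist": [0, 0, 0]}, {"hand": 6.6, "travel": [0, 0, 0], "twist": [0, 0, 0]}, {"hand": 6.6, "travel": [0, 0, 0], "twist": [0, 0, 0]}]}}

```text
time: 13.77
position: [0.5607, -0.0561, 0.1093]
tool_rot: [-0.058, 0.998, 0.0, 0.0]
ft_force: [-0.7, -0.2, 0.5]
grip_width: 0.0653
grip_force: 0.0
```

```bash
python3 -c "
from h import *
pads('wN.png',(208,212,216))"
```

```text
13.77 tcp [ 0.5607 -0.0561  0.1093] w 65.3 F 0.0 [-0.7 -0.2  0.5]
208 up [(514, 102.1), (526, 108.5), (573, 133.3), (580, 137.0)] dn [(461, 75.8), (522, 108.7), (562, 130.3), (577, 138.5), (626, 164.9)]
212 up [(513, 101.9), (527, 109.3), (577, 135.9), (607, 151.8)] dn [(461, 76.0), (524, 110.1), (561, 130.2), (602, 152.4), (622, 163.3)]
216 up [(513, 102.2), (528, 110.2), (573, 134.1), (607, 152.2)] dn [(460, 75.7), (523, 109.9), (560, 130.0), (601, 152.3), (618, 161.6)]
```

Call:
{"name": "move_arm", "arguments": {"commands": [{"hand": 4.5, "travel": [0, 0, 0], "twist": [0, 0, 0]}, {"hand": 4.5, "travel": [0, 0, 0], "twist": [0, 0, 0]}, {"hand": 4.5, "travel": [0, 0, 0], "twist": [0, 0, 0]}, {"hand": 4.5, "travel": [0, 0, 0], "twist": [0, 0, 0]}, {"hand": 4.5, "travel": [0, 0, 0], "twist": [0, 0, 0]}]}}

```text
time: 14.23
position: [0.5607, -0.0567, 0.1092]
tool_rot: [-0.058, 0.998, -0.0, 0.0]
ft_force: [-0.4, -1.5, 0.5]
grip_width: 0.0467
grip_force: 5.5
```

Call:
{"name": "move_arm", "arguments": {"commands": [{"hand": 4, "travel": [0, 0, 0], "twist": [0, 0, 0]}, {"hand": 3.5, "travel": [0, 0, 0], "twist": [0, 0, 0]}, {"hand": 3.5, "travel": [0, 0, 0], "twist": [0, 0, 0]}, {"hand": 3.5, "travel": [0, 0, 0], "twist": [0, 0, 0]}, {"hand": 3.5, "travel": [0, 0, 0], "twist": [0, 0, 0]}]}}

```text
time: 14.65
position: [0.5606, -0.0567, 0.1092]
tool_rot: [-0.058, 0.998, -0.0, 0.0]
ft_force: [-0.1, -1.6, 1.2]
grip_width: 0.0355
grip_force: 11.6
```

```bash
python3 -c "
from h import *
pads('wO.png')"
```

```text
14.65 tcp [ 0.5606 -0.0567  0.1092] w 35.5 F 11.6 [-0.1 -1.6  1.2]
204 up [(517, 102.6), (584, 137.9)] dn [(479, 84.5), (573, 135.1)]
208 up [(516, 102.4), (584, 138.3), (589, 140.9)] dn [(479, 84.7), (573, 135.4), (587, 143.0)]
212 up [(518, 103.8), (537, 113.8), (586, 139.8), (618, 156.7)] dn [(478, 84.4), (534, 114.7), (572, 135.3), (613, 157.5), (634, 168.8)]
216 up [(517, 103.6), (537, 114.2), (584, 139.1), (616, 156.1)] dn [(478, 84.7), (533, 114.5), (571, 135.2), (611, 156.9), (630, 167.2)]
```

Pump 3: block +7.1, pad +4.3, so the spring is in about 3.5 mm. One more pump should get near 12; I'll take it in stages.

Call:
{"name": "move_arm", "arguments": {"commands": [{"hand": 6.6, "travel": [0, 0, 0], "twist": [0, 0, 0]}, {"hand": 6.6, "travel": [0, 0, 0], "twist": [0, 0, 0]}, {"hand": 6.6, "travel": [0, 0, 0], "twist": [0, 0, 0]}, {"hand": 6.6, "travel": [0, 0, 0], "twist": [0, 0, 0]}, {"hand": 6.6, "travel": [0, 0, 0], "twist": [0, 0, 0]}]}}

```text
time: 15.12
position: [0.5605, -0.0564, 0.109]
tool_rot: [-0.058, 0.998, 0.0, 0.0]
ft_force: [0.4, -0.8, 0.9]
grip_width: 0.0605
grip_force: 0.6
```

Call:
{"name": "move_arm", "arguments": {"commands": [{"hand": 6.6, "travel": [0, 0, 0], "twist": [0, 0, 0]}, {"hand": 6.6, "travel": [0, 0, 0], "twist": [0, 0, 0]}, {"hand": 6.6, "travel": [0, 0, 0], "twist": [0, 0, 0]}]}}

```text
time: 15.37
position: [0.5596, -0.0559, 0.1087]
tool_rot: [-0.058, 0.998, 0.001, -0.001]
ft_force: [0.0, -0.1, -0.2]
grip_width: 0.0655
grip_force: 0.0
```

```bash
python3 -c "
from h import *
pads('wP.png',(212,216))"
```

```text
15.37 tcp [ 0.5596 -0.0559  0.1087] w 65.5 F 0.0 [ 0.  -0.1 -0.2]
212 up [(517, 104.1), (535, 113.6), (586, 140.6)] dn [(474, 83.1), (531, 114.0), (570, 135.1), (634, 169.7)]
216 up [(516, 103.9), (536, 114.5), (585, 140.5), (613, 155.3)] dn [(473, 82.8), (532, 114.8), (570, 135.5), (609, 156.6), (630, 168.0)]
```

Call:
{"name": "move_arm", "arguments": {"commands": [{"hand": 4.5, "travel": [0, 0, 0], "twist": [0, 0, 0]}, {"hand": 4.5, "travel": [0, 0, 0], "twist": [0, 0, 0]}, {"hand": 4.5, "travel": [0, 0, 0], "twist": [0, 0, 0]}, {"hand": 4.5, "travel": [0, 0, 0], "twist": [0, 0, 0]}, {"hand": 4.5, "travel": [0, 0, 0], "twist": [0, 0, 0]}]}}

```text
time: 15.83
position: [0.5601, -0.0568, 0.1088]
tool_rot: [-0.058, 0.998, -0.0, -0.0]
ft_force: [-0.8, -2.9, -2.0]
grip_width: 0.0467
grip_force: 7.0
```

```bash
python3 -c "
from h import *
pads('wQ.png',(212,216))"
```

```text
15.83 tcp [ 0.5601 -0.0568  0.1088] w 46.7 F 7.0 [-0.8 -2.9 -2. ]
212 up [(518, 103.6), (537, 113.6), (587, 140.1)] dn [(483, 87.0), (536, 115.6), (572, 135.1), (636, 169.6)]
216 up [(517, 103.4), (587, 140.5), (615, 155.3)] dn [(482, 86.7), (572, 135.5), (611, 156.6), (631, 167.4)]
```

Call:
{"name": "move_arm", "arguments": {"commands": [{"hand": 4, "travel": [0, 0, 0], "twist": [0, 0, 0]}, {"hand": 4, "travel": [0, 0, 0], "twist": [0, 0, 0]}, {"hand": 3.5, "travel": [0, 0, 0], "twist": [0, 0, 0]}, {"hand": 3.5, "travel": [0, 0, 0], "twist": [0, 0, 0]}, {"hand": 3.5, "travel": [0, 0, 0], "twist": [0, 0, 0]}]}}

```text
time: 16.3
position: [0.5601, -0.0568, 0.1088]
tool_rot: [-0.059, 0.998, -0.0, -0.0]
ft_force: [-1.4, -5.6, -3.8]
grip_width: 0.036
grip_force: 9.0
```

```bash
python3 -c "
from h import *
pads('wR.png')
c=load('wR.png'); g=cv2.cvtColor(c['im'],cv2.COLOR_BGR2GRAY)
print([(u,int(g[212,u])) for u in range(480,600,3)])"
```

```text
16.3 tcp [ 0.5601 -0.0568  0.1088] w 36.0 F 9.0 [-1.4 -5.6 -3.8]
204 up [(518, 103.0), (585, 138.2)] dn [(492, 91.3), (573, 134.9)]
208 up [(517, 102.8), (584, 138.1)] dn [(492, 91.6), (573, 135.2)]
212 up [(517, 103.1), (587, 140.1)] dn [(491, 91.3), (572, 135.1), (636, 169.7)]
216 up [(516, 102.9), (587, 140.5), (615, 155.3)] dn [(491, 91.6), (572, 135.5), (611, 156.6), (632, 168.0)]
[(480, 87), (483, 88), (486, 86), (489, 88), (492, 31), (495, 32), (498, 31), (501, 31), (504, 36), (507, 34), (510, 33), (513, 30), (516, 36), (519, 79), (522, 91), (525, 95), (528, 93), (531, 90), (534, 90), (537, 92), (540, 94), (543, 96), (546, 90), (549, 154), (552, 71), (555, 69), (558, 77), (561, 74), (564, 131), (567, 206), (570, 206), (573, 20), (576, 42), (579, 42), (582, 40), (585, 42), (588, 67), (591, 84), (594, 104), (597, 103)]
```

Pump 4: the pad stays at 135.2, so the jar is home against the fixed jaw. The block front is now at about 118.7, giving a gap of 16.5 mm against 28.2 mm free: the spring is in about 11.7 mm. Let it settle and verify.

Call:
{"name": "move_arm", "arguments": {"commands": [{"hand": 3.5, "travel": [0, 0, 0], "twist": [0, 0, 0]}, {"hand": 3.5, "travel": [0, 0, 0], "twist": [0, 0, 0]}, {"hand": 3.5, "travel": [0, 0, 0], "twist": [0, 0, 0]}, {"hand": 3.5, "travel": [0, 0, 0], "twist": [0, 0, 0]}]}}

```text
time: 16.68
position: [0.5601, -0.0567, 0.1088]
tool_rot: [-0.059, 0.998, -0.0, -0.0]
ft_force: [-1.3, -4.9, -4.2]
grip_width: 0.0356
grip_force: 16.7
```

```bash
python3 -c "
from h import *
pads('wS.png',(208,212))
c=load('wS.png'); g=cv2.cvtColor(c['im'],cv2.COLOR_BGR2GRAY)
X=lambda u,v,z: round(float((onz(c,u,v,z)-O)@A*1000),1)
for v in (208,212,216): print(v,[(u,int(g[v,u]),X(u,v,.078)) for u in range(538,560,1)])
d=snap('side','sS.png');p0=load('side1.png')
h=cv2.cvtColor(d['im'],cv2.COLOR_BGR2HSV); m=cv2.inRange(h,(40,60,30),(85,255,255)); m[:,:240]=0;m[:,360:]=0;m[:100]=0;m[220:]=0
ys,xs=np.nonzero(m); print('cap side', len(xs), (xs.mean(),ys.mean()) if len(xs) else None, proj(d,O+A*.162+[0,0,.131]))
"
```

```text
16.68 tcp [ 0.5601 -0.0567  0.1088] w 35.6 F 16.7 [-1.3 -4.9 -4.2]
208 up [(517, 102.8), (584, 138.1)] dn [(492, 91.6), (573, 135.3)]
212 up [(517, 103.1), (587, 140.1)] dn [(491, 91.4), (572, 135.1), (636, 169.7)]
208 [(538, 93, 113.9), (539, 95, 114.4), (540, 94, 114.9), (541, 93, 115.5), (542, 93, 116.0), (543, 96, 116.5), (544, 95, 117.0), (545, 95, 117.6), (546, 95, 118.1), (547, 91, 118.6), (548, 85, 119.1), (549, 74, 119.7), (550, 69, 120.2), (551, 64, 120.7), (552, 70, 121.3), (553, 69, 121.8), (554, 68, 122.3), (555, 68, 122.8), (556, 73, 123.4), (557, 75, 123.9), (558, 74, 124.4), (559, 71, 124.9)]
212 [(538, 92, 114.2), (539, 92, 114.7), (540, 91, 115.3), (541, 92, 115.8), (542, 93, 116.3), (543, 93, 116.9), (544, 93, 117.4), (545, 90, 117.9), (546, 92, 118.4), (547, 90, 119.0), (548, 78, 119.5), (549, 139, 120.0), (550, 129, 120.6), (551, 101, 121.1), (552, 72, 121.6), (553, 70, 122.1), (554, 67, 122.7), (555, 70, 123.2), (556, 78, 123.7), (557, 76, 124.3), (558, 80, 124.8), (559, 73, 125.3)]
216 [(538, 92, 114.5), (539, 87, 115.1), (540, 91, 115.6), (541, 93, 116.1), (542, 91, 116.7), (543, 95, 117.2), (544, 93, 117.7), (545, 92, 118.3), (546, 57, 118.8), (547, 75, 119.3), (548, 140, 119.9), (549, 195, 120.4), (550, 207, 120.9), (551, 204, 121.4), (552, 138, 122.0), (553, 89, 122.5), (554, 77, 123.0), (555, 78, 123.6), (556, 77, 124.1), (557, 78, 124.6), (558, 78, 125.2), (559, 77, 125.7)]
cap side 123 (np.float64(286.2926829268293), np.float64(158.3252032520325)) [286.20884332 156.62403495]
```

The block front is at 119.2 and the spring is in about 12 mm. The cap sits where an upright, home jar should have it, and the levers are held at the stop. Hand in.

```bash
python3 -c "
from rig import robot
print(robot.hand_in())"
```

```text
the job is handed in; nothing more can be done
None
```

I handed the job in: the jar stands upright on the rest against the fixed jaw, the pad's spring is pressed in about 12 mm by my camera measurement, and the gripper is still holding the levers squeezed.

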